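# Load a pâté tin into the stall's sloped feed chute

### The arm

A 6-joint arm with a two-finger parallel gripper is mounted at the origin on the work surface. World frame = base frame: x ahead of the robot, y to its left, z up, the work surface at z = 0. Lengths are in mm, angles in rad, forces in N, time in s.
With the tool pointing down it reaches from about 325 to 750 mm from the base axis. Payload 7.6 kg.
Tool frame: the origin (TCP) lies at the very end of the fingers, on their centre line; the grasp point (between the pads) lies 19 mm behind it; z points along the fingers, y is the line along which they close (so a half turn about z gives the same grasp; the last joint's range is limited). The gripper opens to 85 mm and grips with 20 to 120 N. Pads are 22 mm wide; open, the fingers measure 114 mm over their backs; the gripper's body (76 mm by 85 mm) begins 54 mm behind the grasp point. The pads swing forward as they close: fully open they stand 13 mm farther back than shut.
Start: joints at [1.234, 0.052, 1.401, -0, 1.689, -0.07], TCP at [138.398, 506.453, 203.923] pointing down, gripper open.
Joint ranges: [-2.9, 2.9], [-0.91, 2.17], [0.12, 2.37], [-1.06, 4.2], [0.26, 2.73], [-2.93, 2.93]. Speed limits (rad/s): [2.57, 2.57, 3.01, 3.14, 3.14, 3.14].

### API

Orientations are given as [roll, pitch, yaw] about the fixed x, y, z axes, in that order (R = Rz(yaw) Ry(pitch) Rx(roll)).
In Python, from plant import read_state, eyes, manip gives the robot as it stands. The module is installed in compiled form; this text tells all that it offers.
- The arm moves only by the tool step_arm, never from a script. Its argument "series" is a list of rows, each a list of 7 numbers: the shift along the tool's x, y, z in mm, then the turn, a rotation vector about the tool's x, y, z in rad, then the finger opening in mm, from 0 to 85.4. In form: [[x, y, z, wx, wy, wz, jaw], ...]. A call has 1 to 5 rows; each row shifts and turns the commanded pose from where the row before left it, along the tool's axes as they then stand; what a row does not reach is not made up. A row lasts 1/12 s, in which the tool goes at most 41.7 mm and 7.16 degrees, less where a joint would pass 70% of its speed; a pose out of reach is approached as far as the arm can. A call is refused whole if a number of a shift passes 41.7 or a number of a turn 0.125, either way. A call with a gripper value outside its range is refused whole. The fingers move at their own pace and stop on an object; "grip_force" is the grip in N (left out, the last holds). Time passes only in rows, so rows that do not move let the fingers close. It gives the time, the measured TCP pose, the force, the opening and the grip force at its end, in the units of the state.
- read_state(): the state, without advancing time (a new reading comes with each control period).
- eyes.grab_frame(name): name is "side" or "top" or "wrist"; returns (picture, depth): 480x640x3 uint8, blue, green, red; 480x640 float32, mm along the optical axis (not along the pixel's ray), 0 where there is no reading.
- eyes.get_calibration(name): a dict with "fovy" (degrees; the focal length in pixels is half the picture's height over the tangent of half this angle, whatever the lens; pixels are square), "cx", "cy" (the principal point, pixels), "D" ([k1, k2, p1, p2, k3] as OpenCV has them; the pictures are not rectified), "R" (3x3) and "t" (3): a world point X has camera coordinates R X + t; the wrist camera has in their place "mount" (4x4, takes a point from camera to tool coordinates, whose origin is the TCP and whose axes are the flange's). Camera axes: x right, y down, z forward; pixel columns grow to the right and rows downward; lengths in mm; the calibration is good to about 2 mm. A picture is of the moment at which its call begins: read the wrist's pose just before it. get_calibration takes no time and is no camera call.
- manip.sign_off(): hands the job in; it is judged then, once.
The state is a dict: "clock": time; "joint_pos": joint angles; "qd": joint speeds; "joint_efforts": joint torques, N m; "position": TCP position; "tcp_rot": TCP orientation; "ft_force": force on the tool from outside, world axes, zero at the start; "ft_torque": the same for the moment, N m; "finger_gap": finger opening in mm; "grip_force": force on a finger pad.
Only numpy, scipy, OpenCV 4.12 (cv2) and the standard library are available. Lean on these libraries where they do the work, as an engineer would, in place of code of your own. Each camera call takes 0.05 s, during which the arm holds its last target. There are 200 camera calls.

### The job

Put the flat tin that stands on the counter into the top end of the sloped steel chute, standing on its base between the side rails, then slide it down along the chute floor until it rests against the nose of the stop at the lower end. Press it home against the nose for a moment with some 8 N beyond what it takes to slide it through the brake (the stop must never get more than 15 N), then let go and leave it there. Do not disturb the jar, the can and the bowl.

Things in the scene. Friction and masses are not known exactly. Their poses are not given: they have to be found in the camera images.
- tin_center (a point): Centre (half-way up) of the flat round tin: a steel tin with a paper band, 64 mm in diameter, 36 mm high, about 0.24 kg (0.2 to 0.3), standing upright and loose on the counter at the start, right of the chute as seen from the robot. z axis: the tin's own axis.
- chute: Steel feed chute, fixed on the counter. Origin: on the counter under its middle; x points downhill (level), y across, z up. Its floor is a flat slope, 320 mm long, falling 0.21 rad (12 degrees): 102 mm above the counter at the upper end, 35 mm at the lower. Both ends are open. Side rails stand 14 mm above the floor. The tin never runs down by itself; in the upper part less than 2 N moves it.
- load_spot (a point): Point on the chute's floor surface, on its middle line, 65 mm down the slope from the upper end: a good place for the middle of the tin's base when loading. Here (upper 110 mm) the inner faces of the rails are 69 mm apart, 34.5 mm either side of the middle line.
- brake: Sprung white plastic brake strip, 13 mm high, along the +y side of the chute. Origin at its upper end, 115 mm down the slope, at floor level. Its lead-in slants over 45 mm; beyond that it narrows the track to 61 mm and gives way sideways (up to 6.5 mm) under 1 to 4 N, so the tin passes with a clear drag, rubbing on the -y rail: some 2 to 7 N of push.
- stop: Stiff escapement stop: dark steel plate across the chute, 56 mm wide, 8 thick, 24 high, set anew each time (230 to 280 mm down the slope). A round nose, 18 mm wide, sticks out of it uphill and meets the tin: it is screwed out 2 to 30 mm, not measured. Origin: plate's uphill face, at floor level, middle line; x downhill along the slope, z square to the floor. Tin home: centre at x = -34 to -62, y = -2, z = 18 mm.
- jar_center (a point): Centre of a closed amber glass jar, 72 mm in diameter, 95 mm high; a bystander, loose.
- can_center (a point): Centre of a tall closed can, 72 mm in diameter, 110 mm high; a bystander, loose.
- bowl_center (a point): Centre (half-way up) of a small white ceramic bowl, 110 mm across, 45 mm high, left of the chute; a bystander, loose.

How it is judged:
By the outcome, as a careful person would: the job done as asked, in the order asked, and still so for the second after the job is handed in, with the robot touching nothing.
It also fails if it takes over 72 s, if anything falls off the work surface, if the arm or the gripper's body presses on something with over 40 N, if the wrist force passes 120 N, or if a joint passes its speed limit or range.

## Working session

There is one attempt and no reset: what is moved stays moved. The work goes in short steps, Python scripts to look and compute and a tool call to move; the robot and the scene stay as the last step left them, time stands still between calls to the robot, and variables do not carry over. Pictures are saved under pics/ and viewed, at most 10 in all, crops included, and the job is handed in when it is done.

Besides the shell and the picture viewer there is one more tool, called after "Emit:" as name([rows], argument=value, ...), one row to a line, values as JSON. step_arm: Moves the arm, as the interface text tells. Its arguments: {"type":"object","properties":{"series":{"type":"array"},"grip_force":{"type":"number"}},"required":["series"]}

```bash
mkdir -p pics; cat > h.py <<'E'
import numpy as np, cv2
from scipy.spatial.transform import Rotation as Ro
from plant import read_state, eyes, manip
def cam(n):
    c=eyes.get_calibration(n); f=240/np.tan(np.radians(c['fovy'])/2)
    K=np.array([[f,0,c['cx']],[0,f,c['cy']],[0,0,1]]); return c,K,np.array(c['D'],float)
def pose(s=None):
    s=s or read_state(); return Ro.from_euler('xyz',s['tcp_rot']).as_matrix(),np.array(s['position'])
def ext(n,c,st=None):
    if n!='wrist': return np.array(c['R']),np.array(c['t']).ravel()
    R,p=pose(st); M=np.array(c['mount']); Rc=R@M[:3,:3]; tc=R@M[:3,3]+p
    return Rc.T,-Rc.T@tc
def shot(n,name):
    s=read_state(); im,d=eyes.grab_frame(n); cv2.imwrite(f'pics/{name}.png',im); np.savez(f'pics/{name}.npz',d=d,s=np.array([*s['position'],*s['tcp_rot']])); return im,d
def load(n,name):
    z=np.load(f'pics/{name}.npz'); s=z['s']; st=dict(position=s[:3],tcp_rot=s[3:]); return cv2.imread(f'pics/{name}.png'),z['d'],st
def world(n,d,st=None):
    """world points of every pixel"""
    c,K,D=cam(n); v,u=np.mgrid[0:480,0:640]
    p=cv2.undistortPointsIter(np.stack([u.ravel(),v.ravel()],1).astype(np.float64)[:,None],K,D,None,None,(3,50,1e-8)).reshape(480,640,2)
    X=np.dstack([p*d[...,None],d]); R,t=ext(n,c,st)
    return (X-t)@R
E
python3 - <<'E'
from h import *
print(read_state())
for n in('top','side'):
    im,d=shot(n,n+'0'); W=world(n,d); print(n,np.median(W[d>0],0),(d>0).mean(),eyes.get_calibration(n)['D'])
a=cv2.imread('pics/top0.png')
for i in range(0,640,80): cv2.putText(a,str(i),(i,10),0,.35,(0,0,255))
cv2.imwrite('pics/top0g.png',a)
E
```

```text
{'clock': 0.0, 'joint_pos': array([ 1.23371970e+00,  5.28091084e-02,  1.40172754e+00,  2.82552125e-05,
        1.68862059e+00, -7.02859973e-02]), 'qd': array([-0.00148276, -0.00038586,  0.00017261,  0.00098167, -0.00099916,
       -0.00051262]), 'joint_efforts': array([-1.10020381e-03, -3.81658673e+01, -3.60195637e+01, -1.46333678e-04,
        6.04753965e-03, -3.30792886e-05]), 'position': array([138.25587497, 506.10593174, 203.08552592]), 'tcp_rot': array([-3.14003391e+00, -1.37872824e-04,  2.87480522e+00]), 'ft_force': array([-0.28767395, -0.76914726, -0.15342972]), 'ft_torque': array([-0.03222556, -0.05281294, -0.06205343]), 'grip_force': 0.0, 'finger_gap': 85.47216559117831}
top [6.02330700e+02 3.50735147e+01 1.48715966e-01] 0.99607421875 [-0.00604701  0.          0.          0.          0.        ]
side [653.33440271 -32.51088292  15.95983173] 0.9960579427083334 [-0.18070703  0.          0.          0.          0.        ]
```

View pics/top0.png

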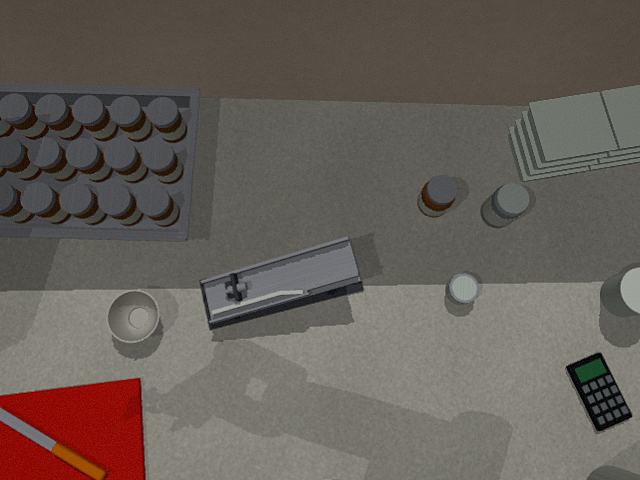

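View pics/side0.png

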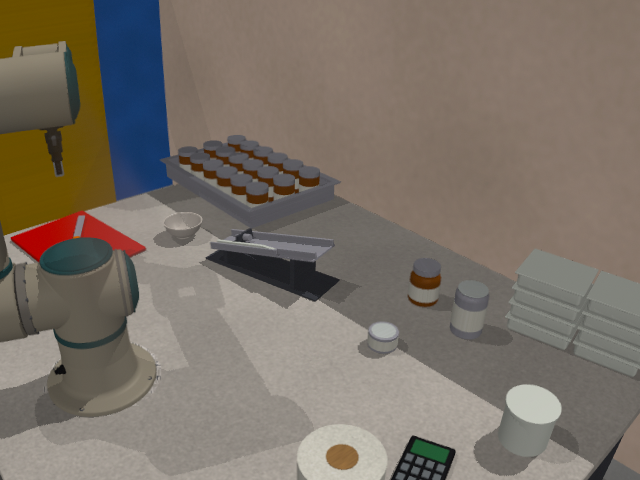

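The top view shows the tin at (463,289), the chute from its upper end at (355,262) to its lower end at (207,302), the stop at (235,287), the jar at (438,190), the can at (510,200) and the bowl at (134,317).

```bash
python3 - <<'E'
from h import *
im,d,st=load('top','top0'); W=world('top',d)
def circ(u0,v0,r,zl,zh):
    m=np.zeros((480,640),np.uint8); cv2.circle(m,(u0,v0),r,1,-1); m=(m>0)&(W[...,2]>zl)&(W[...,2]<zh)
    P=W[m]; (c,rad)=cv2.minEnclosingCircle(P[:,:2].astype(np.float32)); return c,rad,np.median(P[:,2]),len(P)
print('tin',circ(463,289,22,30,42)); print('jar',circ(438,190,25,85,102)); print('can',circ(510,200,30,100,118)); print('bowl',circ(134,317,35,35,52))
b=np.zeros((480,640),bool); b[230:335,190:370]=True
P=W[b&(W[...,2]>25)]; P=P[P[:,2]<135]
rect=cv2.minAreaRect(P[:,:2].astype(np.float32)); print(rect); print(cv2.boxPoints(rect))
# floor plane: ransac w/ slope ~0.21
rng=np.random.default_rng(0);best=0
for _ in range(800):
    q=P[rng.choice(len(P),3,0)]; n=np.cross(q[1]-q[0],q[2]-q[0]); l=np.linalg.norm(n)
    if l<100: continue
    n/=l; n*=np.sign(n[2])
    if n[2]<.95: continue
    i=abs((P-q[0])@n)<1.2
    if i.sum()>best: best=i.sum(); I=i
F=P[I]; c=F.mean(0); n=np.linalg.svd(F-c)[2][2]; n*=np.sign(n[2]); print('plane',best,len(P),n,np.arccos(n[2]),c,'dir',np.arctan2(n[1],n[0]))
E
```

```text
tin ((501.5069580078125, -269.7773132324219), 32.38335418701172, np.float64(36.066479070868155), 724)
jar ((699.4116821289062, -215.64495849609375), 31.994665145874023, np.float64(94.61156392958605), 718)
can ((677.2925415039062, -355.66119384765625), 35.08155822753906, np.float64(109.43466783006997), 858)
bowl ((424.14080810546875, 414.41943359375), 55.55739974975586, np.float64(43.01315598551795), 577)
((500.9701843261719, 116.71894836425781), (92.49935913085938, 316.1334533691406), 16.090394973754883)
[[412.72357  255.77524 ]
 [500.34106  -47.973873]
 [589.2168   -22.337341]
 [501.5993   281.41177 ]]
plane 2323 7047 [-0.05530093  0.20394428  0.97741933] 0.2129139298181667 [507.73151992  99.63928177  71.73374749] dir 1.8355862695561975
```

```bash
python3 - <<'E'
from h import *
im,d,st=load('top','top0'); W=world('top',d)
print(np.round(eyes.get_calibration('wrist')['mount'],3), eyes.get_calibration('wrist')['fovy'])
th=1.8516
b=np.zeros((480,640),bool); b[230:335,190:370]=True
P=W[b&(W[...,2]>25)&(W[...,2]<135)]
n=np.array([-0.0553,.20394,.97742]); c=np.array([507.7,99.6,71.73])
h=(P-c)@n
R=P[(h>11)&(h<16)]   # rail tops
for it in range(2):
    x=np.array([np.cos(th),np.sin(th)]); y=np.array([-x[1],x[0]])
    o=np.array([501,116.7]); u=(R[:,:2]-o)@x; v=(R[:,:2]-o)@y
    A=R[v<-25]; k=np.polyfit(u[v<-25],v[v<-25],1); k2=np.polyfit(u[v>25],v[v>25],1); print('th',th,k,k2); th+=np.arctan(k[0]) if it==0 else 0
print('rail v hist',np.histogram(v,bins=np.arange(-50,51,2)))
print('rail u range',[ (np.percentile(u[s],[1,99]),u[s].min(),u[s].max()) for s in (v<-25,v>25)])
a=(P[:,:2]-o)@x; bb=(P[:,:2]-o)@y
for k in range(-160,161,20):
    s=(abs(a-k)<5); f=s&(abs(bb)<25)&(abs(h)<5); print(k,f.sum(),np.round(np.median(h[f]),2), 'v range',np.round([bb[s].min(),bb[s].max()],1), 'hi',np.round(np.percentile(bb[s&(h>10)],[0,10,25,50,75,90,100]),1) if (s&(h>10)).any() else '')
S=(abs(bb)<20)&(h>6); print('stop',np.c_[a,bb,h][S][::6].round(0).tolist())
E
```

```text
[[-0.00000e+00 -9.66000e-01 -2.58000e-01  6.56310e+01]
 [ 1.00000e+00 -0.00000e+00 -1.00000e-03  6.31000e-01]
 [ 1.00000e-03 -2.58000e-01  9.66000e-01 -1.69542e+02]
 [ 0.00000e+00  0.00000e+00  0.00000e+00  1.00000e+00]] 66.67311824731351
th 1.8516 [ 7.19107327e-04 -4.20184926e+01] [6.29483166e-03 3.43881982e+01]
th 1.8523191072031828 [ 4.37723258e-07 -4.20184796e+01] [6.47602212e-03 3.44415823e+01]
rail v hist (array([  0,   0,  80, 117, 123,  64,   1,   1,   0,   0,   1,   0,   2,
         0,   0,   1,   2,   2,   2,   2,   1,   3,   2,   2,   1,   4,
         1,   1,   1,   1,   1,   1,   0,   1,   0,  17,  61,  62,  66,
        77,  66,  58,  56,  14,   3,  56,  80,  35,   0,   0]), array([-50, -48, -46, -44, -42, -40, -38, -36, -34, -32, -30, -28, -26,
       -24, -22, -20, -18, -16, -14, -12, -10,  -8,  -6,  -4,  -2,   0,
         2,   4,   6,   8,  10,  12,  14,  16,  18,  20,  22,  24,  26,
        28,  30,  32,  34,  36,  38,  40,  42,  44,  46,  48,  50]))
rail u range [(array([-152.29681392,  155.12691514]), np.float64(-154.31695129199505), np.float64(158.0640963056524)), 
[... 1697 characters left out ...]
], [66.0, -7.0, 11.0], [98.0, -13.0, 22.0], [86.0, -9.0, 22.0], [73.0, -5.0, 24.0], [111.0, -17.0, 6.0], [96.0, -10.0, 22.0], [84.0, -7.0, 21.0], [72.0, -3.0, 20.0], [106.0, -12.0, 16.0], [93.0, -7.0, 22.0], [80.0, -3.0, 23.0], [69.0, -1.0, 17.0], [106.0, -9.0, 17.0], [92.0, -4.0, 27.0], [81.0, -2.0, 21.0], [70.0, 1.0, 16.0], [104.0, -7.0, 16.0], [91.0, -1.0, 27.0], [78.0, 1.0, 17.0], [105.0, -5.0, 18.0], [92.0, -0.0, 23.0], [111.0, -4.0, 19.0], [99.0, -0.0, 20.0], [86.0, 3.0, 22.0], [103.0, -2.0, 6.0], [89.0, 5.0, 24.0], [97.0, 2.0, 8.0], [84.0, 7.0, 12.0], [93.0, 8.0, 25.0], [83.0, 9.0, 8.0], [90.0, 12.0, 28.0], [105.0, 6.0, 6.0], [85.0, 14.0, 18.0], [85.0, 16.0, 21.0], [87.0, 17.0, 12.0]]
```

Emit:
step_arm([
  [0, 0, 0, 0, 0, -0.1095, 85],
  [0, 0, 0, 0, 0, -0.1095, 85],
  [0, 0, 0, 0, 0, -0.1095, 85],
  [0, 0, 0, 0, 0, -0.1095, 85],
  [0, 0, 0, 0, 0, -0.1095, 85],
])

```text
clock: 0.52
position: [138.3, 506.2, 203.4]
tcp_rot: [-3.141, -0.001, -2.855]
ft_force: [-0.4, 0.6, -0.1]
finger_gap: 85.1
grip_force: 0.0
```

Emit:
step_arm([
  [-27, -30, 0, 0, 0, 0, 85],
  [-27, -30, 0, 0, 0, 0, 85],
  [-27, -30, 0, 0, 0, 0, 85],
  [-27, -30, 0, 0, 0, 0, 85],
  [-27, -30, 0, 0, 0, 0, 85],
])

```text
clock: 0.93
position: [310.8, 398.3, 203.6]
tcp_rot: [-3.141, -0.0, -2.86]
ft_force: [0.2, 1.0, -1.0]
finger_gap: 85.1
grip_force: 0.0
```

Emit:
step_arm([
  [-10.4, -32.3, 0, 0, 0, 0, 85],
  [-10.4, -32.3, 0, 0, 0, 0, 85],
  [-10.4, -32.3, 0, 0, 0, 0, 85],
  [-10.4, -32.3, 0, 0, 0, 0, 85],
  [-10.4, -32.3, 0, 0, 0, 0, 85],
])

```text
clock: 1.35
position: [404.9, 257.3, 203.5]
tcp_rot: [-3.142, -0.001, -2.861]
ft_force: [0.8, 0.0, 0.2]
finger_gap: 85.2
grip_force: 0.0
```

Emit:
step_arm([
  [-10.4, -32.3, 0, 0, 0, 0, 85],
  [-10.4, -32.3, 0, 0, 0, 0, 85],
  [-10.4, -32.3, 0, 0, 0, 0, 85],
  [-10.4, -32.3, 0, 0, 0, 0, 85],
  [-10.4, -32.3, 0, 0, 0, 0, 85],
])

```text
clock: 1.77
position: [499.5, 116.6, 203.5]
tcp_rot: [3.141, -0.001, -2.861]
ft_force: [-0.1, 0.9, 0.1]
finger_gap: 85.0
grip_force: 0.0
```

Emit:
step_arm([
  [0, 0, 0, 0, 0, 0, 85],
  [0, 0, 0, 0, 0, 0, 85],
])

```text
clock: 1.93
position: [499.4, 116.9, 203.2]
tcp_rot: [3.141, -0.001, -2.864]
ft_force: [0.5, 0.6, -0.5]
finger_gap: 84.9
grip_force: 0.0
```

```bash
cat > g.py <<'E'
from h import *
# chute frame: origin o, u along downhill level, v across, h above floor plane
def prof(name,o=np.array([501,116.7]),th=1.852):
    im,d,st=load('wrist',name); W=world('wrist',d,st); x=np.array([np.cos(th),np.sin(th)]); y=np.array([-x[1],x[0]])
    U=(W[...,:2]-o)@x; V=(W[...,:2]-o)@y
    m=(d>0)&(abs(U)<145)&(abs(V)<20); P=np.c_[U[m],V[m],W[...,2][m]]
    A=np.c_[P[:,:2],np.ones(len(P))]; k=np.ones(len(P),bool)
    for t in (8,3,2,1.5): c=np.linalg.lstsq(A[k],P[k,2],rcond=None)[0]; k=abs(A@c-P[:,2])<t
    H=(W[...,2]-(c[0]*U+c[1]*V+c[2]))*np.cos(.21)
    return im,d,U,V,W[...,2],H,c
E
python3 - <<'E'
from g import *
shot('wrist','w1'); im,d,U,V,Z,H,c=prof('w1'); ok=d>0
print(pose()[1],'plane',c,'slope',np.arctan(-c[0]))
for k in range(-150,160,20):
    s=ok&(abs(U-k)<6)&(H>9)&(H<18); r=[]
    for a,b in((-50,-25),(20,50)):
        q=V[s&(V>a)&(V<b)]; r+=list(np.percentile(q,[2,50,98]).round(1)) if len(q)>3 else []
    print(k,r)
s=ok&(abs(H)<2)&(abs(V)<25); print('floor u',np.percentile(U[s],[0.2,1,99,99.8]))
s=ok&(abs(V)<45)&(H>11)&(H<16)&(abs(V)>30)&(abs(U)<180); print('rail u',np.percentile(U[s],[0.2,1,99,99.8]))
x=np.where(ok&(abs(V)<30)&(H>4)&(U>40)&(U<120),U,np.nan)
for v in range(-26,27,4):
    s=ok&(abs(V-v)<2)&(H>5)&(U>20)&(U<135); q=U[s]; print(v,np.percentile(q,[1,5,50,95]).round(1) if len(q) else '', H[s].max().round(1) if len(q) else '')
E
```

```text
[498.90307773 117.97715164 203.36684904] plane [8.08701393e-02 4.82680779e+00 2.20781628e+02] slope -0.0806945315436304
-150 [np.float64(-26.6), np.float64(-25.6), np.float64(-25.0)]
-130 [np.float64(-27.7), np.float64(-26.8), np.float64(-26.0)]
-110 [np.float64(-29.1), np.float64(-28.0), np.float64(-27.1)]
-90 [np.float64(-29.8), np.float64(-28.8), np.float64(-28.0)]
-70 [np.float64(-31.2), np.float64(-30.3), np.float64(-29.2)]
-50 [np.float64(-32.8), np.float64(-31.8), np.float64(-30.9)]
-30 [np.float64(-33.5), np.float64(-32.6), np.float64(-31.6)]
-10 [np.float64(-35.0), np.float64(-33.9), np.float64(-32.8), np.float64(20.1), np.float64(20.7), np.float64(21.4)]
10 [np.float64(-36.2), np.float64(-35.4), np.float64(-34.3), np.float64(20.0), np.float64(20.5), np.float64(21.0)]
30 [np.float64(-37.4), np.float64(-36.6), np.float64(-35.6)]
50 [np.float64(-38.4), np.float64(-37.5), np.float64(-36.4)]
70 [np.float64(-39.7), np.float64(-38.8), np.float64(-37.7)]
90 [np.float64(-37.2), np.float64(-35.1), np.float64(-34.1)]
110 [np.float64(-42.1), np.float64(-41.6), np.float64(-40.4)]
130 [np.float64(-42.6), np.float64(-42.0), np.float64(-41.4)]
150 [np.float64(-42.6), np.float64(-42.2), np.float64(-41.1)]
floor u [-152.1412254  -129.2109153    70.78298242   74.21712661]
rail u [-81.75345637 -78.9519174  155.35867531 157.13510215]
-26  
-22  
-18  
-14 [64.5 64.5 64.5 64.5] 120.9
-10 [43.6 43.8 62.  63.4] 131.3
-6 [43.5 43.8 62.8 71.1] 119.0
-2 [38.8 41.9 59.1 69.5] 104.0
2 [38.2 39.1 58.8 67. ] 88.6
6 [38.8 39.9 59.7 64.3] 72.5
10 [27.9 32.1 60.5 63.5] 57.7
14 [26.7 29.8 62.9 72.6] 43.2
18 [20.2 21.  26.4 33.5] 26.6
22 [20.1 20.2 21.7 24.1] 12.8
26
```

View pics/w1.png

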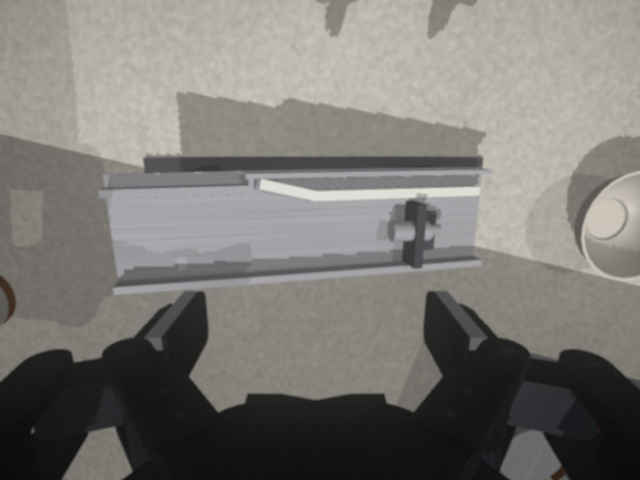

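The wrist view shows the chute in rows 155–290: upper end at column 110, lower end at 480, plate at (414,235), nose tip at about (390,230), brake along row 190. The gripper corrupted the plane fit, so I'll mask it and redo the fit. Meanwhile I move on to the tin.

```bash
sed -i 's/    m=(d>0)/    d=np.where((W[...,2]<140)\&(np.arange(480)[:,None]<296),d,0); m=(d>0)/' g.py
cat > a.py <<'E'
from g import *
import sys
im,d,U,V,Z,H,c=prof(sys.argv[1]); ok=d>0
print('plane',c,'slope',np.arctan(-c[0]))
for k in range(-150,160,20):
    s=ok&(abs(U-k)<6)&(H>11)&(H<18); r=[]
    for a,b in((-50,-25),(20,50)):
        q=V[s&(V>a)&(V<b)]; r+=list(np.percentile(q,[2,50,98]).round(1)) if len(q)>3 else []
    print(k,*r)
s=ok&(abs(H)<2)&(abs(V)<25); print('floor u',np.percentile(U[s],[0.2,1,99,99.8]))
s=ok&(abs(V)<45)&(H>11)&(H<16)&(abs(V)>30)&(abs(U)<180); print('rail u',np.percentile(U[s],[0.2,1,99,99.8]))
for v in range(-26,27,4):
    s=ok&(abs(V-v)<2)&(H>5)&(U>20)&(U<135); q=U[s]; print(v,np.percentile(q,[1,5,50,95]).round(1) if len(q) else '', H[s].max().round(1) if len(q) else '')
E
python3 a.py w1
```

```text
plane [-2.13345334e-01  3.84159042e-04  6.76107187e+01] slope 0.21019406495286114
-150 -46.9 -43.4 -40.6 28.4 31.5 34.4
-130 -46.8 -43.4 -40.4 28.3 31.3 34.2
-110 -46.7 -43.1 -40.4 28.3 31.2 34.0
-90 -46.6 -43.3 -40.4 28.1 31.0 33.8
-70 -47.3 -44.0 -41.2 27.7 30.9 33.8
-50 -47.4 -44.0 -41.1 27.8 33.7 42.3
-30 -47.4 -44.0 -41.3 26.9 34.0 42.6
-10 -47.5 -43.9 -41.3 22.1 28.6 42.1
10 -47.5 -44.2 -41.3 20.6 26.3 42.4
30 -47.7 -44.2 -41.5 20.2 25.8 42.1
50 -47.7 -44.3 -41.6 20.2 26.0 42.4
70 -47.7 -44.4 -41.6 20.1 25.9 42.1
90 -48.0 -40.7 -26.0 20.3 26.4 42.4
110 -47.9 -44.4 -41.8 20.6 26.0 42.3
130 -47.5 -44.0 -41.8 20.1 26.1 42.0
150 -47.1 -44.1 -41.2 20.3 39.9 42.6
floor u [-157.48193132 -155.80928644  299.33082414  306.65098249]
rail u [-154.61754487 -152.66387925  153.07909305  157.04716782]
-26 [ 82.5  83.   87.7 108.2] 25.9
-22 [ 82.3  82.7  87.7 106.7] 26.1
-18 [ 66.2  66.9  86.9 105.1] 25.9
-14 [ 65.2  65.9  82.9 106.2] 26.0
-10 [ 64.8  66.   84.6 108.4] 25.9
-6 [ 65.3  66.3  85.6 109.2] 26.2
-2 [ 65.7  66.9  82.7 103. ] 26.1
2 [ 82.6  82.9  87.4 107.8] 25.6
6 [82.4 83.  86.3 93.7] 25.3
10 [82.3 82.9 85.9 92.8] 25.6
14 [82.7 83.1 86.9 91.9] 25.9
18 [ 21.7  29.4  76.6 123.3] 14.3
22 [ 21.5  25.3  73.8 128.8] 15.1
26 [ 21.5  25.   73.5 128.9] 15.9
```

Emit:
step_arm([
  [10, -37, 0, 0, 0, 0, 85],
  [10, -37, 0, 0, 0, 0, 85],
  [10, -37, 0, 0, 0, 0, 85],
  [10, -37, 0, 0, 0, 0, 85],
  [10, -37, 0, 0, 0, 0, 85],
])

```text
clock: 2.4
position: [501.9, -73.5, 204.0]
tcp_rot: [3.141, 0.0, -2.858]
ft_force: [0.7, 0.6, -0.1]
finger_gap: 85.3
grip_force: 0.0
```

Emit:
step_arm([
  [10, -37, 0, 0, 0, 0, 85],
  [10, -37, 0, 0, 0, 0, 85],
  [10, -37, 0, 0, 0, 0, 85],
  [10, -37, 0, 0, 0, 0, 85],
  [5, -37, 0, 0, 0, 0, 85],
])

```text
clock: 2.82
position: [510.1, -264.1, 204.2]
tcp_rot: [3.142, 0.0, -2.859]
ft_force: [0.8, 0.2, 0.3]
finger_gap: 85.3
grip_force: 0.0
```

Emit:
step_arm([
  [0, 0, 20, 0, 0, 0, 85],
  [0, 0, 30, 0, 0, 0, 85],
  [0, 0, 20, 0, 0, 0, 85],
  [0, 0, 0, 0, 0, 0, 85],
  [0, 0, 0, 0, 0, 0, 85],
])

```text
clock: 3.23
position: [510.2, -262.1, 133.3]
tcp_rot: [3.14, -0.001, -2.859]
ft_force: [0.2, -0.3, 0.2]
finger_gap: 85.3
grip_force: 0.0
```

```bash
python3 - <<'E'
from h import *
im,d=shot('wrist','w2'); R,p=pose(); W=world('wrist',d); print(p)
m=(d>0)&(W[...,2]>30)&(W[...,2]<42)&(np.hypot(W[...,0]-501.5,W[...,1]+269.8)<45)
P=W[m][:,:2].astype(np.float32); c,r=cv2.minEnclosingCircle(P); print(c,r,np.median(W[m][:,2]),len(P),'range',P.min(0),P.max(0))
print('tool shift',R.T@(np.array([c[0],c[1],2])-p))
E
```

```text
[ 510.9563884  -262.79672818  135.11527921]
(504.59344482421875, -270.936279296875) 32.034969329833984 37.5978660748486 5545 range [ 472.81543 -302.66446] [ 536.24023 -239.21303]
tool shift [  8.4868678   -5.9637679  133.11207102]
```

View pics/w2.png

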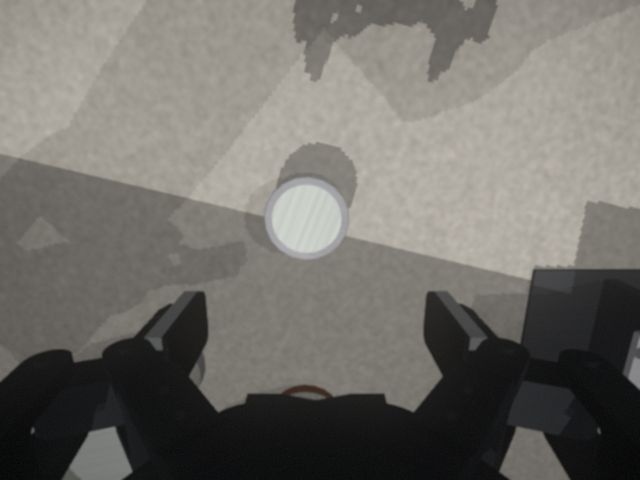

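The tin is at (306,218) with nothing near it. I'll centre on it, descend, grip and lift.

Emit:
step_arm([
  [4.2, -3, 10, 0, 0, 0, 85],
  [4.2, -3, 30, 0, 0, 0, 85],
  [0, 0, 35, 0, 0, 0, 85],
  [0, 0, 30, 0, 0, 0, 85],
  [0, 0, 16, 0, 0, 0, 85],
])

```text
clock: 3.7
position: [502.6, -271.1, 9.9]
tcp_rot: [3.139, -0.002, -2.861]
ft_force: [-1.1, -0.6, -1.1]
finger_gap: 85.0
grip_force: 0.0
```

Emit:
step_arm([
  [0, 0, 10, 0, 0, 0, 85],
  [0, 0, 0, 0, 0, 0, 85],
  [0, 0, 0, 0, 0, 0, 60],
  [0, 0, 0, 0, 0, 0, 60],
  [0, 0, 0, 0, 0, 0, 60],
], grip_force=40)

```text
clock: 4.12
position: [505.1, -272.4, 5.0]
tcp_rot: [-3.139, 0.002, -2.861]
ft_force: [0.5, -0.3, 0.7]
finger_gap: 60.1
grip_force: 0.0
```

Emit:
step_arm([
  [0, 0, 0, 0, 0, 0, 55],
  [0, 0, 0, 0, 0, 0, 55],
  [0, 0, 0, 0, 0, 0, 55],
  [0, 0, 0, 0, 0, 0, 55],
  [0, 0, 0, 0, 0, 0, 55],
], grip_force=40)

```text
clock: 4.53
position: [504.8, -272.1, 4.6]
tcp_rot: [-3.14, 0.002, -2.861]
ft_force: [-0.5, 1.3, 6.3]
finger_gap: 55.1
grip_force: 3.2
```

```bash
python3 - <<'E'
from h import *
a,_=shot('wrist','w3'); b,_=shot('top','top3'); c,_=shot('side','side3')
cv2.imwrite('pics/m3.png',np.vstack([cv2.resize(a[200:480],(640,280)),np.hstack([cv2.resize(b[240:340,400:540],(320,228)),cv2.resize(c[270:380,310:460],(320,228))])]))
print(read_state())
E
```

```text
{'clock': 4.6833, 'joint_pos': array([-5.59003676e-01,  3.39689575e-01,  1.48340709e+00,  4.15694620e-04,
        1.31594069e+00, -2.41067456e+00]), 'qd': array([ 1.04226098e-03, -9.28070866e-06,  6.26229046e-04, -5.47602153e-04,
        2.03542845e-04, -1.01901726e-03]), 'joint_efforts': array([-3.64490356e-01, -4.26127946e+01, -3.02744544e+01, -2.58850912e-01,
       -5.17668631e-01,  1.43553127e-02]), 'position': array([ 504.80117174, -272.11341825,    4.63991483]), 'tcp_rot': array([-3.13995881e+00,  2.00549188e-03, -2.86082074e+00]), 'ft_force': array([-1.00619892,  0.98236415,  5.69534176]), 'ft_torque': array([0.38646494, 0.18748971, 0.07677389]), 'grip_force': 3.2061858642919105, 'finger_gap': 54.943666374335685}
```

View pics/m3.png

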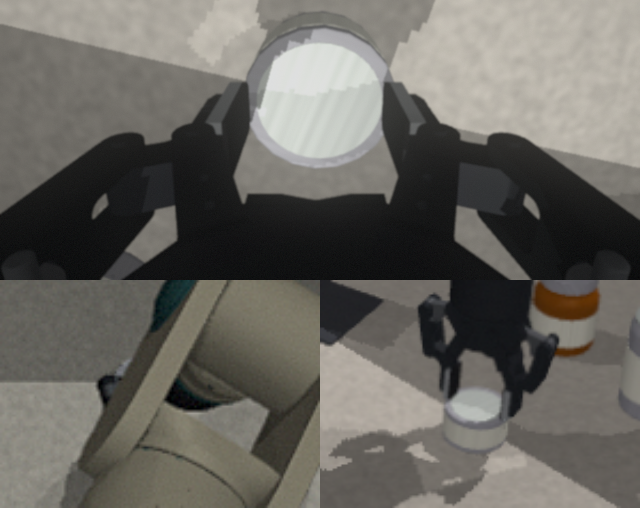

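```bash
python3 - <<'E'
from h import *
im,d,st=load('wrist','w3'); W=world('wrist',d,st); R,p=pose(st)
T=(W-p)@R  # tool coords
m=(d>0)&(W[...,2]>28)&(W[...,2]<46)&(np.hypot(T[...,0]-5,T[...,1])<45)&(im.min(2)>120)
P=T[m]; c,r=cv2.minEnclosingCircle(P[:,:2].astype(np.float32)); A=np.c_[P[:,:2],np.ones(len(P))]; print('tin tool xy',c,r,'plane',np.linalg.lstsq(A,P[:,2],rcond=None)[0],len(P))
dark=(d>0)&(im.max(2)<110)&(T[...,2]>-45)&(abs(T[...,1])<50)
for z in range(-45,0,5):
    q=T[dark&(T[...,2]>z)&(T[...,2]<z+5)]
    for s in(-1,1):
        k=q[(q[:,1]*s>15)]
        if len(k)>10: print(z,s,'x',np.percentile(k[:,0],[2,50,98]).round(1),'y',np.percentile(k[:,1],[2,50,98]).round(1),len(k))
E
```

```text
tin tool xy (1.090651273727417, 6.16653299331665) 35.51699447631836 plane [ 1.38763018e-03  3.07039671e-04 -3.10969638e+01] 15704
-45 -1 x [-9.8  7.3 11.4] y [-40.  -27.3 -26.6] 295
-45 1 x [-9.5  7.2 11.3] y [28.2 28.6 40.8] 281
-40 -1 x [-9.9  7.1 11.3] y [-38.2 -26.9 -26.6] 223
-40 1 x [-10.1   6.1  11.3] y [28.2 28.5 39.4] 221
-35 -1 x [-9.2  0.4 23. ] y [-27.2 -26.7 -19.6] 165
-35 1 x [-11.4   2.6  10.2] y [28.2 28.4 31.5] 98
-30 -1 x [-5.6 22.8 26.7] y [-26.9 -19.8 -15.4] 50
-30 1 x [ 8.8 27.3 29.4] y [15.2 18.6 31.3] 25
```

```bash
python3 - <<'E'
from h import *
for n in ('w1','w2','w3'):
    im,d,st=load('wrist',n); W=world('wrist',d,st); R,p=pose(st); T=(W-p)@R
    k=(d>0)&(im.max(2)<110)&(abs(T[...,1])>24)&(abs(T[...,1])<48)&(abs(T[...,0])<14)&(T[...,2]<20)&(d<280)
    print(n,'max tool z of fingers',np.percentile(T[k][:,2],[50,90,99,99.9]).round(1), [np.percentile(T[k&(np.sign(T[...,1])==s)][:,1],[1,50,99]).round(1) for s in(-1,1)])
E
```

```text
w1 max tool z of fingers [-77.3 -50.4 -41.5 -39.7] [array([-47.8, -41.8, -26. ]), array([27.4, 43.2, 47.8])]
w2 max tool z of fingers [-77.2 -50.5 -41.5 -39.9] [array([-47.9, -41.8, -26. ]), array([27.4, 43.2, 47.8])]
w3 max tool z of fingers [-81.5 -46.9 -31.9   4.9] [array([-47.9, -33.3, -24.5]), array([25. , 32.3, 47.9])]
```

Emit:
step_arm([
  [0, 0, 0, 0, 0, 0, 85],
  [0, 0, 0, 0, 0, 0, 85],
  [0, 0, 0, 0, 0, 0, 85],
])

```text
clock: 4.93
position: [503.8, -271.7, 2.8]
tcp_rot: [3.142, -0.0, -2.861]
ft_force: [-0.8, 0.3, 0.5]
finger_gap: 84.9
grip_force: 0.0
```

```bash
python3 - <<'E'
from h import *
im,d=shot('wrist','w4'); R,p=pose(); W=world('wrist',d); T=(W-p)@R; print(p,read_state()['ft_force'])
m=(d>0)&(W[...,2]>30)&(W[...,2]<42)&(np.hypot(T[...,0]-5,T[...,1])<42)&(abs(T[...,1])<36)
c,r=cv2.minEnclosingCircle(T[m][:,:2].astype(np.float32)); print(c,r,T[m].min(0),T[m].max(0))
E
```

```text
[ 503.77909445 -271.68415       2.72113318] [ 0.24343207 -0.37198821  0.92119016]
(-0.39995744824409485, 1.5101573467254639) 32.196990966796875 [-31.92178615 -29.83205479 -35.36880159] [ 31.66327689  33.3725817  -27.29092112]
```

View pics/w4.png

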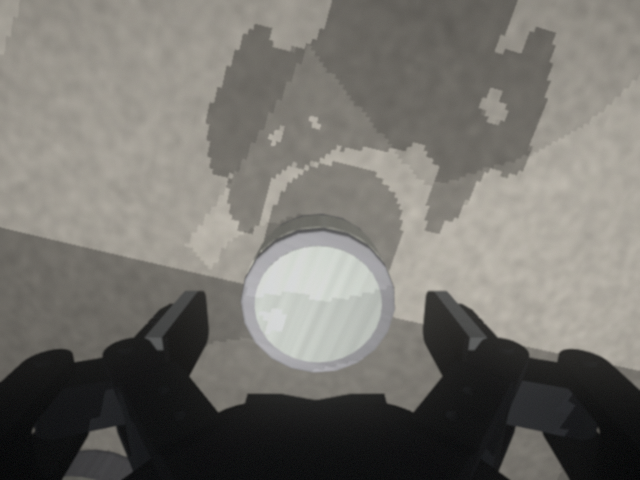

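The fingers really stop about 40 mm behind the reported TCP when open, so they closed on top of the tin. The tin hasn't moved: in w4 it is at (318,302), level and centred. I'll go lower in small guarded steps.

Emit:
step_arm([
  [0, 1, 5, 0, 0, 0, 85],
  [0, 0, 5, 0, 0, 0, 85],
  [0, 0, 3, 0, 0, 0, 85],
])

```text
clock: 5.23
position: [503.1, -270.4, -11.4]
tcp_rot: [3.14, -0.001, -2.861]
ft_force: [-0.4, 0.1, -0.3]
finger_gap: 85.2
grip_force: 0.0
```

Emit:
step_arm([
  [0, 0, 4, 0, 0, 0, 85],
  [0, 0, 4, 0, 0, 0, 85],
  [0, 0, 0, 0, 0, 0, 85],
])

```text
clock: 5.48
position: [503.0, -270.4, -19.4]
tcp_rot: [3.14, -0.001, -2.861]
ft_force: [-0.1, -0.4, -0.3]
finger_gap: 84.7
grip_force: 0.0
```

Emit:
step_arm([
  [0, 0, 3, 0, 0, 0, 85],
  [0, 0, 3, 0, 0, 0, 85],
  [0, 0, 0, 0, 0, 0, 70],
  [0, 0, 0, 0, 0, 0, 60],
  [0, 0, 0, 0, 0, 0, 50],
], grip_force=40)

```text
clock: 5.9
position: [503.8, -270.9, -23.9]
tcp_rot: [-3.141, 0.0, -2.861]
ft_force: [-0.0, -0.4, -2.6]
finger_gap: 62.7
grip_force: 44.2
```

Emit:
step_arm([
  [0, 0, 0, 0, 0, 0, 50],
  [0, 0, 0, 0, 0, 0, 50],
  [0, 0, 0, 0, 0, 0, 50],
  [0, 0, 0, 0, 0, 0, 50],
])

```text
clock: 6.23
position: [503.7, -270.9, -24.0]
tcp_rot: [-3.141, 0.0, -2.861]
ft_force: [0.3, -0.5, 0.6]
finger_gap: 62.9
grip_force: 44.8
```

Gripped. I'll lift and carry it above the chute, tilting by 0.21 rad.

Emit:
step_arm([
  [0, 0, -20, 0, 0, 0, 50],
  [0, 0, -40, 0, 0, 0, 50],
  [0, 0, -40, 0, 0, 0, 50],
  [0, 0, -40, 0, 0, 0, 50],
  [0, 0, -40, 0, 0, 0, 50],
])

```text
clock: 6.65
position: [503.0, -270.3, 157.1]
tcp_rot: [3.14, -0.001, -2.861]
ft_force: [1.2, -1.0, -2.4]
finger_gap: 62.5
grip_force: 45.0
```

Emit:
step_arm([
  [-11.1, 29.6, 0, 0, 0, 0, 50],
  [-11.1, 29.6, 0, 0, 0, 0, 50],
  [-11.1, 29.6, 0, 0, 0, 0, 50],
  [-11.1, 29.6, 0, 0, 0, 0, 50],
  [-11.1, 29.6, 0, 0, 0, 0, 50],
])

```text
clock: 7.07
position: [515.4, -111.6, 155.3]
tcp_rot: [3.141, -0.001, -2.861]
ft_force: [0.3, 0.4, -2.2]
finger_gap: 63.1
grip_force: 45.1
```

Emit:
step_arm([
  [-11.1, 29.6, 0, 0, 0, 0, 50],
  [-11.1, 29.6, 0, 0, 0, 0, 50],
  [-11.1, 29.6, 0, 0, 0, 0, 50],
  [-11.1, 29.6, 0, 0, 0, 0, 50],
  [-11.1, 29.6, 0, 0, 0, 0, 50],
])

```text
clock: 7.48
position: [527.7, 46.0, 155.3]
tcp_rot: [3.141, -0.001, -2.861]
ft_force: [-0.1, -0.1, -2.4]
finger_gap: 62.7
grip_force: 45.1
```

Emit:
step_arm([
  [0, 0, 0, 0.105, 0, 0, 50],
  [0, 0, 0, 0.105, 0, 0, 50],
  [0, 0, 0, 0, 0, 0, 50],
  [0, 0, 0, 0, 0, 0, 50],
])

```text
clock: 7.82
position: [527.5, 45.7, 155.1]
tcp_rot: [-2.934, -0.002, -2.858]
ft_force: [0.4, -0.5, -3.5]
finger_gap: 63.1
grip_force: 45.5
```

```bash
cat > b.py <<'E'
from h import *
import sys
# measure tin and rails in tool coordinates (tool z square to floor)
name=sys.argv[1]; im,d=shot('wrist',name); st=read_state(); R,p=pose(); W=world('wrist',d); T=(W-p)@R; print(p,st['tcp_rot'],st['ft_force'],st['finger_gap'])
ok=d>0; print('slope of tool',R[:,2])
m=ok&(im.min(2)>90)&(np.hypot(T[...,0],T[...,1])<45)&(T[...,2]<-50)&(T[...,2]>-70); 
if m.sum()>50: print('tin top tool', cv2.minEnclosingCircle(T[m][:,:2].astype(np.float32)), np.median(T[m][:,2]))
zf=float(sys.argv[2])  # expected floor tool z
f=ok&(T[...,0]>0)&(T[...,0]<30)&(abs(T[...,2]-zf)<12)&(abs(T[...,1])<110); A=np.c_[T[f][:,:2],np.ones(f.sum())]
k=np.ones(len(A),bool)
for t in (8,3,1.5): c=np.linalg.lstsq(A[k],T[f][k,2],rcond=None)[0]; k=abs(A@c-T[f][:,2])<t
print('floor plane in tool',c,k.sum()); H=-(T[...,2]-(c[0]*T[...,0]+c[1]*T[...,1]+c[2]))
for y in range(-150,200,15):
    s=ok&(abs(T[...,1]-y)<6)&(H>11)&(H<17)&(abs(T[...,0])<70); r=[]
    for a,b in((-60,-22),(15,60)):
        q=T[s&(T[...,0]>a)&(T[...,0]<b)][:,0]; r.append(np.percentile(q,[2,98]).round(1) if len(q)>5 else None)
    print(y,*r)
s=ok&(abs(H)<2)&(abs(T[...,0])<28); print('floor y range',np.percentile(T[s][:,1],[.3,1,99]).round(1))
E
python3 b.py w5 70
```

```text
[527.89762543  44.72139143 155.42345711] [-2.93406060e+00 -1.02592152e-03 -2.86004736e+00] [ 0.19433034 -0.08596191 -3.91411556] 63.001737865589256
slope of tool [ 0.0562834  -0.19821189 -0.97854189]
tin top tool ((6.422585487365723, 0.6352662444114685), 36.55687713623047) -59.87241108611477
floor plane in tool [-1.18151964e-03  2.75186686e-03  6.98303677e+01] 10206
-150 None None
-135 None None
-120 None None
-105 None None
-90 None None
-75 None [34.3 39.8]
-60 None [34.2 39.9]
-45 None [34.1 39.8]
-30 None [34.1 39.7]
-15 None [33.5 39.6]
0 None [33.4 39.4]
15 None [33.5 39.4]
30 None [33.4 43.8]
45 None [34.7 48.3]
60 None [32.5 48.2]
75 [-37.7 -34.9] [28.8 48.2]
90 [-41.4 -35.3] [25.4 47.9]
105 [-41.6 -35.5] [25.3 48. ]
120 [-42.3 -35.5] [25.3 47.9]
135 [-42.4 -35.5] [25.4 47.6]
150 [-42.5 -35.9] [25.4 47.7]
165 [-41.9 -36.2] [25.4 47.8]
180 [-42.1 -22.5] [15.9 47.9]
195 [-42.4 -35.9] [24.5 47.4]
floor y range [-69.  -67.6 227.9]
```

View pics/w5.png

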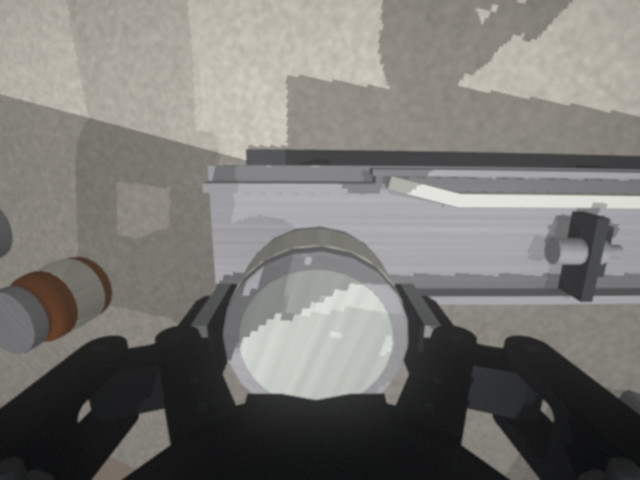

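```bash
python3 - <<'E'
from h import *
im,d,st=load('wrist','w5'); R,p=pose(st); T=(world('wrist',d,st)-p)@R
m=(d>0)&(abs(T[...,2]+60.3)<2.5)&(np.hypot(T[...,0],T[...,1])<40)&(im.max(2)>95)
print(np.median(T[m][:,2]),m.sum())
P=T[m]
# rim radius fit: outermost point for each direction, upper half
from scipy.optimize import least_squares
a=np.arctan2(P[:,0],P[:,1]); r=np.hypot(P[:,0],P[:,1]); E=[]
for k in np.radians(np.arange(-20,201,5)):
    s=abs(a-k)<.05
    if s.any(): E.append(P[s][r[s].argsort()[-3:]].mean(0))
E=np.array(E); f=least_squares(lambda q:np.hypot(E[:,0]-q[0],E[:,1]-q[1])-q[2],[0,0,32],loss='soft_l1'); print(f.x, np.abs(f.fun).max())
f=least_squares(lambda q:np.hypot(E[:,0]-q[0],E[:,1]-q[1])-32,[0,0],loss='soft_l1'); print(f.x)
E
```

```text
-59.907568301745535 22135
[-0.13088453  1.03910381 31.47351761] 1.3246038939719504
[-0.78526497  0.94565238]
```

Tin at tool x ≈ -0.5, track middle ≈ -0.7: aligned. Floor about 93.7 mm below the base; I'll descend.

Emit:
step_arm([
  [0, 0, 20, 0, 0, 0, 50],
  [0, 0, 30, 0, 0, 0, 50],
  [0, 0, 20, 0, 0, 0, 50],
  [0, 0, 6, 0, 0, 0, 50],
  [0, 0, 0, 0, 0, 0, 50],
])

```text
clock: 8.28
position: [531.6, 27.8, 79.8]
tcp_rot: [-2.934, -0.004, -2.864]
ft_force: [0.9, 0.5, -2.2]
finger_gap: 62.8
grip_force: 45.4
```

Emit:
step_arm([
  [0, 0, 5, 0, 0, 0, 50],
  [0, 0, 4, 0, 0, 0, 50],
  [0, 0, 3, 0, 0, 0, 50],
  [0, 0, 2, 0, 0, 0, 50],
  [0, 0, 0, 0, 0, 0, 50],
])

```text
clock: 8.7
position: [533.5, 26.4, 67.9]
tcp_rot: [-2.932, 0.0, -2.861]
ft_force: [-0.3, 0.1, -1.6]
finger_gap: 62.9
grip_force: 45.4
```

Emit:
step_arm([
  [0, 0, 1.5, 0, 0, 0, 50],
  [0, 0, 0, 0, 0, 0, 50],
])

```text
clock: 8.87
position: [533.6, 26.1, 66.5]
tcp_rot: [-2.932, 0.0, -2.861]
ft_force: [-0.2, -0.3, -2.9]
finger_gap: 62.9
grip_force: 45.4
```

Emit:
step_arm([
  [0, 0, 1, 0, 0, 0, 50],
  [0, 0, 0, 0, 0, 0, 50],
])

```text
clock: 9.03
position: [533.6, 25.9, 65.4]
tcp_rot: [-2.932, 0.0, -2.861]
ft_force: [0.0, 0.4, -2.2]
finger_gap: 62.7
grip_force: 45.4
```

Emit:
step_arm([
  [0, 0, 1, 0, 0, 0, 50],
  [0, 0, 0, 0, 0, 0, 50],
])

```text
clock: 9.2
position: [533.6, 25.6, 64.3]
tcp_rot: [-2.932, -0.0, -2.861]
ft_force: [-0.3, -0.7, -3.4]
finger_gap: 62.7
grip_force: 45.4
```

Emit:
step_arm([
  [0, 0, 0.8, 0, 0, 0, 50],
  [0, 0, 0, 0, 0, 0, 50],
])

```text
clock: 9.37
position: [533.8, 25.6, 64.0]
tcp_rot: [-2.932, 0.0, -2.861]
ft_force: [-0.4, 0.4, -0.0]
finger_gap: 62.5
grip_force: 45.7
```

Emit:
step_arm([
  [0, 0, 0.8, 0, 0, 0, 50],
  [0, 0, 0, 0, 0, 0, 50],
])

```text
clock: 9.53
position: [533.8, 25.6, 63.9]
tcp_rot: [-2.932, 0.0, -2.861]
ft_force: [-5.4, 1.6, 5.0]
finger_gap: 63.0
grip_force: 46.5
```

The tin is down on the floor (reaction force, no further sinking). I'll release and retract.

Emit:
step_arm([
  [0, 0, -0.5, 0, 0, 0, 64],
  [0, 0, 0, 0, 0, 0, 70],
  [0, 0, 0, 0, 0, 0, 78],
  [0, 0, 0, 0, 0, 0, 82],
  [0, 0, 0, 0, 0, 0, 82],
])

```text
clock: 9.95
position: [533.8, 25.4, 63.4]
tcp_rot: [-2.932, 0.0, -2.861]
ft_force: [-0.0, 0.0, -0.3]
finger_gap: 82.5
grip_force: 0.0
```

Emit:
step_arm([
  [0, 0, -5, 0, 0, 0, 82],
  [0, 0, -15, 0, 0, 0, 82],
  [0, 0, -20, 0, 0, 0, 82],
  [0, 0, -20, 0, 0, 0, 82],
  [0, 0, 0, 0, 0, 0, 82],
])

```text
clock: 10.37
position: [532.4, 38.2, 127.0]
tcp_rot: [-2.93, 0.008, -2.86]
ft_force: [0.1, -0.5, 0.6]
finger_gap: 81.8
grip_force: 0.0
```

Emit:
step_arm([
  [0, -15, 0, 0, 0, 0, 40],
  [0, -20, 0, 0, 0, 0, 0],
  [0, -20, 0, 0, 0, 0, 0],
  [0, 0, 0, 0, 0, 0, 0],
  [0, 0, 0, 0, 0, 0, 0],
])

```text
clock: 10.78
position: [545.1, -14.8, 133.2]
tcp_rot: [-2.932, -0.0, -2.863]
ft_force: [0.2, -0.7, 0.4]
finger_gap: 21.6
grip_force: 0.0
```

```bash
python3 b.py w6 36; python3 - <<'E'
from h import *
im,d,st=load('wrist','w6'); R,p=pose(st); T=(world('wrist',d,st)-p)@R
k=(d>0)&(im.max(2)<110)&(abs(T[...,1])<35)&(abs(T[...,0])<16)&(d<300)
for z in range(-80,10,6):
    q=T[k&(T[...,2]>z)&(T[...,2]<z+6)]
    if len(q)>8: print(z,'x',np.percentile(q[:,0],[2,98]).round(1),'y',np.percentile(q[:,1],[1,99]).round(1),len(q))
E
```

```text
[544.88698574 -14.20567076 132.94172442] [-2.93215738e+00 -5.75353679e-04 -2.86159865e+00] [-0.63750897  0.75308534 -0.34174714] 13.877214621613122
slope of tool [ 0.05691436 -0.19996655 -0.97814832]
tin top tool ((6.910189151763916, 0.5410013198852539), 31.199054718017578) -61.51380144509091
floor plane in tool [-1.32675016e-03  6.20287584e-04  3.52281790e+01] 5465
-150 None None
-135 None None
-120 None None
-105 None None
-90 None None
-75 None None
-60 None None
-45 None None
-30 None None
-15 [-40.6 -34.8] [34.1 39.7]
0 [-40.5 -34.9] [34.1 39.8]
15 [-40.6 -34.7] [34.1 39.8]
30 None [16.1 39.7]
45 None [26.8 39.8]
60 None [30.8 39.8]
75 None [34.1 39.8]
90 [-40.9 -35. ] [34.3 48.6]
105 [-41.2 -35. ] [35.8 49. ]
120 [-40.8 -34.7] [32.5 48.6]
135 [-40.8 -34.7] [28.8 48.8]
150 [-41.  -34.8] [26.2 48.9]
165 [-40.9 -34.9] [26.1 48.5]
180 [-41.  -34.8] [26.2 48.5]
195 [-41.1 -34.8] None
floor y range [-11.8 -10.9 198.5]
-80 x [ 0.5 13.9] y [-34.4  34.6] 1906
-74 x [-4.8 14. ] y [-33.8  32.8] 1351
-68 x [-9.7 12.4] y [-21.2  22.5] 1093
-62 x [-5.7 11.5] y [-22.2  24.2] 491
-56 x [-5.1 11.5] y [-23.2  24.8] 663
-50 x [-4.4 11.5] y [-23.2  24.7] 563
-44 x [-3.2 11.4] y [-23.2  24.7] 514
-38 x [-2.5 11.5] y [-22.2  23.9] 308
-32 x [-7.  11.1] y [-15.8  17.4] 30
-2 x [-2.2 15.8] y [27.1 30. ] 16
```

View pics/w6.png

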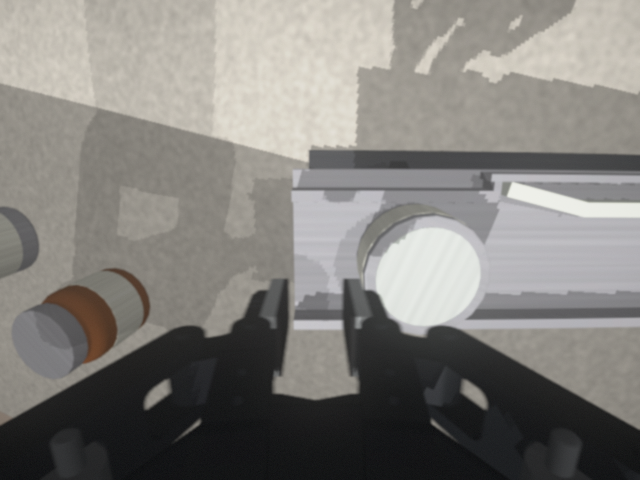

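The tin stands flat between the rails (lid at (430,277)). I'll close fully and go down behind it.

Emit:
step_arm([
  [-1, -3, 0, 0, 0, 0, 0],
  [0, 0, 0, 0, 0, 0, 0],
  [0, 0, 15, 0, 0, 0, 0],
  [0, 0, 20, 0, 0, 0, 0],
  [0, 0, 8, 0, 0, 0, 0],
])

```text
clock: 11.25
position: [548.3, -25.1, 89.5]
tcp_rot: [-2.933, -0.003, -2.86]
ft_force: [-1.0, 0.5, -0.4]
finger_gap: 0.2
grip_force: 0.0
```

Emit:
step_arm([
  [0, 0, 5, 0, 0, 0, 0],
  [0, 0, 4, 0, 0, 0, 0],
  [0, 0, 3, 0, 0, 0, 0],
  [0, 0, 0, 0, 0, 0, 0],
  [0, 0, 0, 0, 0, 0, 0],
])

```text
clock: 11.67
position: [550.4, -27.7, 80.9]
tcp_rot: [-2.931, 0.001, -2.861]
ft_force: [-0.7, 0.0, 0.2]
finger_gap: 0.5
grip_force: 0.0
```

Emit:
step_arm([
  [0, 3, 0, 0, 0, 0, 0],
  [0, 3, 0, 0, 0, 0, 0],
  [0, 3, 0, 0, 0, 0, 0],
  [0, 3, 0, 0, 0, 0, 0],
  [0, 3, 0, 0, 0, 0, 0],
])

```text
clock: 12.08
position: [546.1, -13.4, 77.4]
tcp_rot: [-2.931, 0.0, -2.861]
ft_force: [1.5, -1.8, 1.5]
finger_gap: -0.4
grip_force: 0.5
```

Emit:
step_arm([
  [0, 4, 0, 0, 0, 0, 0],
  [0, 5, 0, 0, 0, 0, 0],
  [0, 5, 0, 0, 0, 0, 0],
  [0, 5, 0, 0, 0, 0, 0],
  [0, 5, 0, 0, 0, 0, 0],
])

```text
clock: 12.5
position: [539.5, 9.3, 72.3]
tcp_rot: [-2.931, 0.0, -2.861]
ft_force: [0.7, -1.8, 2.2]
finger_gap: 0.2
grip_force: 0.9
```

Emit:
step_arm([
  [0, 4, 0, 0, 0, 0, 0],
  [0, 4, 0, 0, 0, 0, 0],
  [0, 4, 0, 0, 0, 0, 0],
  [0, 4, 0, 0, 0, 0, 0],
  [0, 4, 0, 0, 0, 0, 0],
])

```text
clock: 12.92
position: [534.1, 28.0, 68.0]
tcp_rot: [-2.932, 0.0, -2.861]
ft_force: [-0.1, -1.0, 1.8]
finger_gap: 0.6
grip_force: 0.8
```

Emit:
step_arm([
  [0, 4, 0, 0, 0, 0, 0],
  [0, 4, 0, 0, 0, 0, 0],
  [0, 4, 0, 0, 0, 0, 0],
  [0, 4, 0, 0, 0, 0, 0],
  [0, 4, 0, 0, 0, 0, 0],
])

```text
clock: 13.33
position: [528.8, 46.7, 63.9]
tcp_rot: [-2.931, 0.0, -2.861]
ft_force: [2.3, -1.8, 1.3]
finger_gap: -0.2
grip_force: 1.2
```

Emit:
step_arm([
  [0, 3, 0, 0, 0, 0, 0],
  [0, 3, 0, 0, 0, 0, 0],
  [0, 3, 0, 0, 0, 0, 0],
  [0, 3, 0, 0, 0, 0, 0],
  [0, 3, 0, 0, 0, 0, 0],
])

```text
clock: 13.75
position: [524.9, 60.7, 61.0]
tcp_rot: [-2.931, 0.001, -2.861]
ft_force: [3.2, -2.2, 1.8]
finger_gap: 0.0
grip_force: 1.9
```

```bash
python3 b.py w7 -21 | head -5; python3 - <<'E'
from h import *
im,d,st=load('wrist','w7'); R,p=pose(st); T=(world('wrist',d,st)-p)@R
f=(d>0)&(T[...,2]>-48)&(T[...,2]<-25)
for x in range(-28,30,4):
    s=f&(abs(T[...,0]-x)<2)&(T[...,1]>60)&(T[...,1]<150); q=T[s][:,1]; print(x,np.percentile(q,[1,5,50]).round(1) if len(q)>5 else '')
l=(d>0)&(abs(T[...,2]+58)<4)&(T[...,1]>10)&(T[...,1]<90)&(abs(T[...,0])<45)&(im.max(2)>95); print(cv2.minEnclosingCircle(T[l][:,:2].astype(np.float32)),np.median(T[l][:,2]))
E
```

```text
[524.37607702  61.27365296  60.57812158] [-2.93224598e+00 -1.70537287e-04 -2.86076204e+00] [-0.45949512  0.64889073  0.03994184] 0.22509848864273635
slope of tool [ 0.05743807 -0.19972585 -0.97816688]
tin top tool ((2.0503578186035156, 13.334755897521973), 34.15987014770508) -55.56815774090403
floor plane in tool [-3.88791977e-03 -3.00645457e-04 -1.90166325e+01] 21102
-150 None None
-28 [139.4 139.7 140.7]
-24 [139.5 139.8 140.7]
-20 [139.3 139.6 140.7]
-16 [139.3 139.7 140.8]
-12 [122.4 122.6 139.8]
-8 [121.6 121.8 122.9]
-4 [121.6 121.8 122.9]
0 [121.3 121.8 123.1]
4 [121.5 121.9 124.2]
8 [122.3 122.8 129.6]
12 [139.5 139.7 140.2]
16 [140.1 140.1 140.2]
20 
24 
28 [60.1 60.2 62.2]
((0.762060284614563, 46.811370849609375), 31.913713455200195) -55.49278242445027
```

View pics/w7.png

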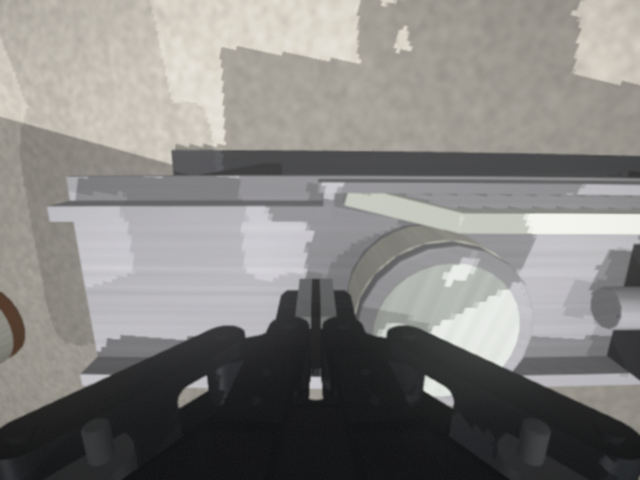

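Gap between the tin front and the nose ≈ 43 mm. The tin stands upright, just at the brake's lead-in (lid at (445,310)).

Emit:
step_arm([
  [0, 3, 0, 0, 0, 0, 0],
  [0, 3, 0, 0, 0, 0, 0],
  [0, 3, 0, 0, 0, 0, 0],
  [0, 3, 0, 0, 0, 0, 0],
  [0, 3, 0, 0, 0, 0, 0],
])

```text
clock: 14.22
position: [520.4, 74.8, 57.5]
tcp_rot: [-2.932, -0.0, -2.861]
ft_force: [1.5, -3.4, 2.6]
finger_gap: -0.1
grip_force: 2.1
```

Emit:
step_arm([
  [0, 2, 0, 0, 0, 0, 0],
  [0, 2, 0, 0, 0, 0, 0],
  [0, 2, 0, 0, 0, 0, 0],
  [0, 2, 0, 0, 0, 0, 0],
  [0, 2, 0, 0, 0, 0, 0],
])

```text
clock: 14.63
position: [517.8, 84.1, 55.5]
tcp_rot: [-2.932, -0.0, -2.861]
ft_force: [0.2, -3.7, 1.9]
finger_gap: 0.2
grip_force: 2.2
```

Emit:
step_arm([
  [0, 2, 0, 0, 0, 0, 0],
  [0, 2, 0, 0, 0, 0, 0],
  [0, 2, 0, 0, 0, 0, 0],
  [0, 1.5, 0, 0, 0, 0, 0],
  [0, 1.5, 0, 0, 0, 0, 0],
])

```text
clock: 15.05
position: [515.4, 92.6, 53.6]
tcp_rot: [-2.932, -0.0, -2.861]
ft_force: [1.3, -4.4, 2.1]
finger_gap: -0.1
grip_force: 2.2
```

```bash
cat > s.py <<'E'
from h import *
s=read_state(); R,p=pose(s); print('tool force',(R.T@np.array(s['ft_force'])).round(2),'pos along y',round(float(R[:,1]@p),2))
E
python3 s.py
```

```text
tool force [-0.02 -4.92 -1.07] pos along y -63.78
```

Emit:
step_arm([
  [0, 1, 0, 0, 0, 0, 0],
  [0, 1, 0, 0, 0, 0, 0],
  [0, 1, 0, 0, 0, 0, 0],
  [0, 1, 0, 0, 0, 0, 0],
  [0, 1, 0, 0, 0, 0, 0],
])

```text
clock: 15.47
position: [514.0, 97.2, 52.6]
tcp_rot: [-2.932, -0.0, -2.861]
ft_force: [1.3, -4.7, 2.2]
finger_gap: 0.3
grip_force: 2.3
```

Emit:
step_arm([
  [0, 0.5, 0, 0, 0, 0, 0],
  [0, 0.5, 0, 0, 0, 0, 0],
])

```text
clock: 15.63
position: [513.8, 98.2, 52.4]
tcp_rot: [-2.932, -0.0, -2.861]
ft_force: [0.4, -4.5, 2.6]
finger_gap: -0.0
grip_force: 2.3
```

Emit:
step_arm([
  [0, 0.5, 0, 0, 0, 0, 0],
  [0, 0.5, 0, 0, 0, 0, 0],
])

```text
clock: 15.8
position: [513.5, 99.1, 52.2]
tcp_rot: [-2.932, -0.0, -2.861]
ft_force: [0.3, -4.1, 1.3]
finger_gap: -0.2
grip_force: 2.3
```

```bash
python3 s.py
```

```text
tool force [ 0.87 -4.22 -0.46] pos along y -56.9
```

Emit:
step_arm([
  [0, 0.4, 0, 0, 0, 0, 0],
  [0, 0.4, 0, 0, 0, 0, 0],
])

```text
clock: 15.97
position: [513.3, 99.8, 52.0]
tcp_rot: [-2.932, 0.0, -2.861]
ft_force: [1.3, -5.1, 2.9]
finger_gap: -0.0
grip_force: 2.3
```

Emit:
step_arm([
  [0, 0.4, 0, 0, 0, 0, 0],
])

```text
clock: 16.05
position: [513.2, 100.2, 52.0]
tcp_rot: [-2.932, 0.0, -2.861]
ft_force: [-0.2, -3.5, 2.3]
finger_gap: -0.2
grip_force: 2.3
```

Emit:
step_arm([
  [0, 0.4, 0, 0, 0, 0, 0],
])

```text
clock: 16.13
position: [513.1, 100.6, 51.9]
tcp_rot: [-2.932, 0.0, -2.861]
ft_force: [0.9, -4.2, 1.6]
finger_gap: 0.1
grip_force: 2.3
```

Emit:
step_arm([
  [0, 0.4, 0, 0, 0, 0, 0],
])

```text
clock: 16.22
position: [513.0, 101.0, 51.8]
tcp_rot: [-2.932, -0.0, -2.861]
ft_force: [0.8, -4.4, 2.6]
finger_gap: 0.2
grip_force: 2.3
```

Emit:
step_arm([
  [0, 0.4, 0, 0, 0, 0, 0],
])

```text
clock: 16.3
position: [512.9, 101.4, 51.7]
tcp_rot: [-2.932, 0.0, -2.861]
ft_force: [0.9, -3.8, 1.6]
finger_gap: -0.2
grip_force: 2.3
```

Emit:
step_arm([
  [0, 0.4, 0, 0, 0, 0, 0],
])

```text
clock: 16.38
position: [512.8, 101.7, 51.6]
tcp_rot: [-2.932, 0.0, -2.861]
ft_force: [0.2, -2.9, 2.5]
finger_gap: -0.3
grip_force: 2.3
```

Emit:
step_arm([
  [0, 0.4, 0, 0, 0, 0, 0],
  [0, 0.4, 0, 0, 0, 0, 0],
])

```text
clock: 16.55
position: [512.7, 102.0, 51.6]
tcp_rot: [-2.931, 0.0, -2.861]
ft_force: [1.3, -7.7, 4.1]
finger_gap: -0.1
grip_force: 4.0
```

Emit:
step_arm([
  [0, 0.4, 0, 0, 0, 0, 0],
])

```text
clock: 16.63
position: [512.7, 102.1, 51.7]
tcp_rot: [-2.93, 0.0, -2.861]
ft_force: [2.2, -8.6, 3.8]
finger_gap: -0.0
grip_force: 4.9
```

Emit:
step_arm([
  [0, 0.4, 0, 0, 0, 0, 0],
])

```text
clock: 16.72
position: [512.7, 102.1, 51.7]
tcp_rot: [-2.929, 0.0, -2.861]
ft_force: [2.6, -10.3, 4.2]
finger_gap: -0.1
grip_force: 5.6
```

Contact with the nose. The push is about 11.2 N against a drag of about 4.5 N, so I add a little and hold.

Emit:
step_arm([
  [0, 0.3, 0, 0, 0, 0, 0],
  [0, 0, 0, 0, 0, 0, 0],
])

```text
clock: 16.88
position: [512.7, 102.1, 51.7]
tcp_rot: [-2.929, 0.0, -2.862]
ft_force: [1.6, -10.4, 3.1]
finger_gap: -0.1
grip_force: 5.6
```

Emit:
step_arm([
  [0, 0, 0, 0, 0, 0, 0],
  [0, 0, 0, 0, 0, 0, 0],
])

```text
clock: 17.05
position: [512.7, 102.1, 51.7]
tcp_rot: [-2.929, 0.0, -2.862]
ft_force: [1.4, -10.1, 4.4]
finger_gap: 0.4
grip_force: 5.5
```

```bash
python3 s.py
```

```text
tool force [  1.48 -10.79  -2.17] pos along y -53.37
```

Emit:
step_arm([
  [0, 0.4, 0, 0, 0, 0, 0],
  [0, 0, 0, 0, 0, 0, 0],
  [0, 0, 0, 0, 0, 0, 0],
])

```text
clock: 17.3
position: [512.7, 102.2, 51.8]
tcp_rot: [-2.928, 0.0, -2.862]
ft_force: [2.3, -12.1, 4.8]
finger_gap: -0.2
grip_force: 6.3
```

Emit:
step_arm([
  [0, 0, 0, 0, 0, 0, 0],
  [0, 0, 0, 0, 0, 0, 0],
  [0, 0, 0, 0, 0, 0, 0],
])

```text
clock: 17.55
position: [512.7, 102.2, 51.8]
tcp_rot: [-2.929, 0.0, -2.862]
ft_force: [1.8, -11.7, 3.5]
finger_gap: -0.0
grip_force: 6.2
```

```bash
python3 s.py
```

```text
tool force [  1.48 -12.19  -0.9 ] pos along y -53.21
```

Pressing at about 12.5 N, i.e. roughly 8 N beyond the drag. I'll hold briefly, then back off uphill and up.

Emit:
step_arm([
  [0, 0, 0, 0, 0, 0, 0],
  [0, 0, 0, 0, 0, 0, 0],
  [0, 0, 0, 0, 0, 0, 0],
  [0, 0, 0, 0, 0, 0, 0],
  [0, 0, 0, 0, 0, 0, 0],
])

```text
clock: 17.97
position: [512.7, 102.2, 51.8]
tcp_rot: [-2.928, 0.0, -2.862]
ft_force: [1.2, -12.0, 4.3]
finger_gap: -0.1
grip_force: 6.2
```

Emit:
step_arm([
  [0, -1, 0, 0, 0, 0, 0],
  [0, -4, 0, 0, 0, 0, 0],
  [0, -8, 0, 0, 0, 0, 0],
  [0, -12, 0, 0, 0, 0, 0],
  [0, 0, 0, 0, 0, 0, 0],
])

```text
clock: 18.38
position: [519.5, 78.9, 56.8]
tcp_rot: [-2.932, 0.001, -2.862]
ft_force: [0.3, -0.2, 0.7]
finger_gap: 0.1
grip_force: 0.0
```

Emit:
step_arm([
  [0, 0, -15, 0, 0, 0, 0],
  [0, 0, -25, 0, 0, 0, 0],
  [0, 0, -25, 0, 0, 0, 0],
  [0, 0, -25, 0, 0, 0, 0],
  [0, 0, 0, 0, 0, 0, 0],
])

```text
clock: 18.8
position: [515.9, 99.6, 150.1]
tcp_rot: [-2.932, 0.009, -2.86]
ft_force: [0.0, -0.4, 0.8]
finger_gap: -0.2
grip_force: 0.0
```

```bash
python3 - <<'E'
from h import *
im,d=shot('wrist','w8'); R,p=pose(); T=(world('wrist',d)-p)@R; print(p,read_state()['ft_force'])
f=(d>0)&(T[...,2]>20)&(T[...,2]<100)&(abs(T[...,0])<50)&(T[...,1]<170)&(T[...,1]>20)
zl=T[...,2][f&(im.min(2)>130)]; print(np.percentile(zl,[1,5,50]))
E
```

```text
[515.14677847  99.11355781 147.38120785] [ 0.4306024  -0.38846461 -0.33617572]
[38.86054162 39.4382708  62.88545188]
```

View pics/w8.png

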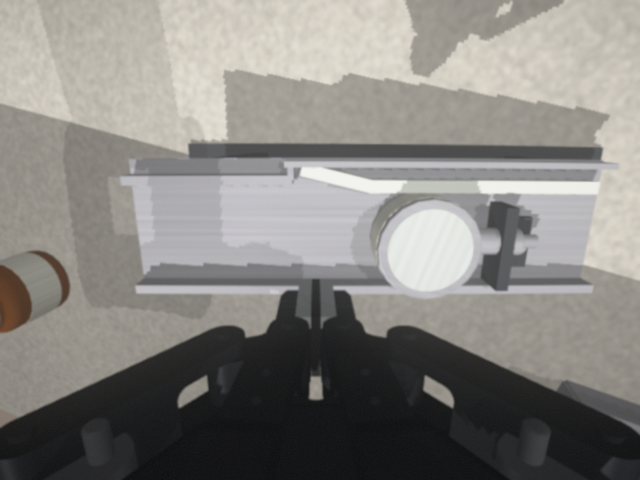

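The tin stands upright in the track (lid at (430,248)), its front at the nose (488,240). The gripper is clear of everything.

```bash
python3 -c "
from h import *
print(manip.sign_off())"
```

```text
the job is handed in; nothing more can be done
None
```

The tin is home against the stop's nose, pressed there at about 12.5 N (drag about 4.5 N plus 8 N) and released; the first grip closed on the tin's lid, a second one lower held, and the job was handed in at about 19 s with the jar, can and bowl not approached.

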